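# Unload and rock-check the faulted bearing

## Task

One of the two bearing stations has the red lamp behind it: lift that station's load weight off and set it down upright, without dropping it, wholly on the blue parking pad. Then rock that station's T-handled lever to feel for bearing play: first about 20 degrees over to the left (seen from the robot), then about 20 degrees over to the right, and leave it standing upright. Leave the green-lamp station, its weight and lever, and the loose items on the bench alone.

Things in the scene. Friction and masses are not known exactly. Their poses are not given: they have to be found in the camera images.
- station_a: bearing test station fixed to the bench: dark base plate 120 x 100 x 12 mm, aluminium bearing housing, and on top a square dark load platform 80 x 80 mm whose top is 90 mm above the table. The two stations look alike. Origin: centre of the underside, on the table. Its -x side is the front (towards the robot), z up, y to the left as seen from the robot; yaw up to 0.2 rad.
- lever_a (a joint): rocking lever of station_a, rad: 0 upright, positive = leaning to the station's +y (left as seen from the robot), negative = to the right; stops at +-0.42. It turns about a horizontal axle along the station's x axis, 50 mm above the table. Stiff enough to stay where it is left; about 2 N at the T grip moves it. It starts anywhere within 0.2 rad of upright.
- tgrip_a (a point): centre of the yellow T grip on top of lever_a: a round bar 22 mm thick and 60 mm long, parallel to the station's x axis, 110 mm above the axle (160 mm above the table when upright), 85 mm in front of (-x of) the station's origin; a flat bar 16 mm (x) by 12 mm (y) carries it from below
- weight_a_center (a point): load weight, loose, starts upright on the load platform of station_a, about 0.7 kg (0.55 to 0.9): steel disc 54 mm across and 40 mm high with an upright brass grip post 24 mm across and 45 mm high on top, 85 mm high in all. This point is half-way up, 42.5 mm above its underside; the middle of the grip post is 20 mm higher. z is its upright axis.
- station_b: bearing test station fixed to the bench: dark base plate 120 x 100 x 12 mm, aluminium bearing housing, and on top a square dark load platform 80 x 80 mm whose top is 90 mm above the table. The two stations look alike. Origin: centre of the underside, on the table. Its -x side is the front (towards the robot), z up, y to the left as seen from the robot; yaw up to 0.2 rad.
- lever_b (a joint): rocking lever of station_b, rad: 0 upright, positive = leaning to the station's +y (left as seen from the robot), negative = to the right; stops at +-0.42. It turns about a horizontal axle along the station's x axis, 50 mm above the table. Stiff enough to stay where it is left; about 2 N at the T grip moves it. It starts anywhere within 0.2 rad of upright.
- tgrip_b (a point): centre of the yellow T grip on top of lever_b: a round bar 22 mm thick and 60 mm long, parallel to the station's x axis, 110 mm above the axle (160 mm above the table when upright), 85 mm in front of (-x of) the station's origin; a flat bar 16 mm (x) by 12 mm (y) carries it from below
- weight_b_center (a point): load weight, loose, starts upright on the load platform of station_b, about 0.7 kg (0.55 to 0.9): steel disc 54 mm across and 40 mm high with an upright brass grip post 24 mm across and 45 mm high on top, 85 mm high in all. This point is half-way up, 42.5 mm above its underside; the middle of the grip post is 20 mm higher. z is its upright axis.
- beacon_red: fixed status lamp with a red dome, 48 mm across, 108 mm high, standing about 100 mm behind (+x of) one of the two stations; which one varies. Origin: centre of its foot.
- beacon_green: fixed status lamp with a green dome, 48 mm across, 108 mm high, standing about 100 mm behind (+x of) one of the two stations; which one varies. Origin: centre of its foot.
- pad: blue square parking pad fixed to the table, 110 x 110 mm, top 6 mm above the table. Origin: centre of its underside.
- wrench: bystander: steel wrench 170 mm long lying on the table, origin under its middle
- bearing_ring: bystander: steel bearing ring 72 mm across, 17 mm high, flat on the table; origin at the centre of its underside
- grease_jar: bystander: jar 68 mm across, 75 mm high, standing; origin at the centre of its underside
There are look-alikes about, which are no part of the job. What is shaped like the part that bears weight_b_center but purple is not meant.

How it is judged:
By the outcome, as a careful person would: the job done as asked, in the order asked, and still so for the second after the job is handed in, with the robot touching nothing.
It also fails if it takes over 53 s, if anything falls off the work surface, if the arm or the gripper's body presses on something with over 40 N, if the wrist force passes 120 N, or if a joint passes its speed limit or range.

## Robot

A 7-joint arm with a two-finger parallel gripper is mounted at the origin on the work surface. World frame = base frame: x ahead of the robot, y to its left, z up, the work surface at z = 0. Lengths are in m, angles in rad, forces in N, time in s.
With the tool pointing down it reaches from about 0.4 to 0.85 m from the base axis. Payload 4.5 kg.
Tool frame: the origin (TCP) lies midway between the tips of the shut fingers; the grasp point (between the pads) lies 19 mm behind it; x points along the fingers, y is the direction in which the jaws open and shut, and the axes are right-handed (so a half turn about x gives the same grasp; the last joint's range is limited). The gripper opens to 88 mm and grips with 3 to 60 N. Pads are 18 mm wide; open, the fingers measure 123 mm over their backs; the gripper's body (75 mm by 187 mm) begins 45 mm behind the grasp point.
Start: joints at [-1.18, 0.689, -0.195, 1.565, 0.157, 0.902, -0.215], TCP at [0.218, 0.586, 0.239] pointing down, gripper open.
Joint ranges: [-3.01, 3.01], [-0.46, 2.08], [-1.47, 1.51], [0.13, 2.56], [-1, 4.14], [0.04, 2.09], [-2.66, 2.66]. Speed limits (rad/s): [2.57, 2.57, 3.14, 3.14, 3.14, 3.14, 3.14].

## Interface

Orientations are given as a unit quaternion [x, y, z, w].
In Python, from plant import r gives the robot as it stands.
- The arm moves only by the tool arm_command, never from a script. Its argument "plan" is a list of rows, each a list of 5 numbers: the finger opening in m, from 0 to 0.0881, then the shift along the tool's x, y, z in m, then the turn about the tool's x in rad. In form: [[grip, dx, dy, dz, roll], ...]. A call has 1 to 12 rows; each row shifts and turns the commanded pose from where the row before left it, along the tool's axes as they then stand; what a row does not reach is not made up. A row lasts 1/8 s, in which the tool goes at most 62.5 mm and 10.7 degrees, less where a joint would pass 70% of its speed; a pose out of reach is approached as far as the arm can. A call is refused whole if a number of a shift passes 0.0625 or a number of a turn 0.188, either way. A call with a gripper value outside its range is refused whole. The fingers move at their own pace and stop on an object; "force" is the grip in N (left out, the last holds). Time passes only in rows, so rows that do not move let the fingers close. It gives the time, the measured TCP pose, the force and the opening at its end, in the units of the state.
- r.get_state(): the state, without advancing time (a new reading comes with each control period).
- r.snapshot(name): name is "scene" or "top"; returns (picture, depth): 384x512x3 uint8, red, green, blue; 384x512 float32, m along the optical axis (not along the pixel's ray), 0 where there is no reading.
- r.calibration(name): a dict with "fx", "fy", "cx", "cy" (pixels), "k1" (the pictures are not rectified: a ray, as slopes to the right and down, at radius r is drawn at 1 + k1 r^2 times it, then the intrinsics apply), "eye" and "orientation" of the camera in the world. Camera axes: x right, y down, z forward; pixel columns grow to the right and rows downward; lengths in m; the calibration is good to about 2 mm. A picture is of the moment at which its call begins. calibration takes no time and is no camera call.
- r.finish_job(): hands the job in, once; it reports no verdict.
The state is a dict: "clock": time; "q": joint angles; "qd": joint speeds; "joint_torque": joint torques, N m; "tool_pos": TCP position; "eef_rot": TCP orientation; "contact_force": force on the tool from outside, world axes, zero at the start; "moment": the same for the moment, N m; "opening": opening from 0.0 (shut) to 1.0 (fully open).
Only numpy, scipy, OpenCV 4.12 (cv2) and the standard library are available. Lean on these libraries where they do the work, as an engineer would, in place of code of your own. Each camera call takes 0.05 s, during which the arm holds its last target.

## Working session

There is one attempt and no reset: what is moved stays moved. The work goes in short steps, Python scripts to look and compute and a tool call to move; the robot and the scene stay as the last step left them, time stands still between calls to the robot, and variables do not carry over. Pictures are saved under pics/ and viewed, and the job is handed in when it is done.

Besides the shell and the picture viewer there is one more tool, called after "Call:" by a JSON object that holds its "name" and its "arguments". arm_command: Moves the arm, as the interface text tells. Its arguments: {"type":"object","properties":{"plan":{"type":"array","items":{"type":"array","items":{"type":"number"}}},"force":{"type":"number"}},"required":["plan"]}

```bash
ls; mkdir -p pics
python3 - <<'E'
from plant import r
import cv2,numpy as np
print(r.get_state())
for n in("scene","top"):
    p,d=r.snapshot(n); cv2.imwrite(f"pics/{n}0.png",p[:,:,::-1]); np.savez(f"{n}0.npz",p=p,d=d); print(n,r.calibration(n))
E
```

```text
pics
{'clock': 0.0, 'q': array([-1.18021459,  0.69000563, -0.19450911,  1.56631846,  0.15733156,
        0.90250127, -0.21511637]), 'qd': array([ 0.00040961,  0.00152398,  0.00104596, -0.00110831,  0.00144208,
       -0.00029636, -0.00043005]), 'joint_torque': array([ 1.47322221e-04, -5.27576101e+01, -1.26651641e+00, -1.53423876e+01,
       -5.25364035e-02,  6.31947740e-03,  1.59520223e-04]), 'tool_pos': array([0.21812659, 0.58503706, 0.23790322]), 'eef_rot': array([ 0.12479821,  0.69595   , -0.12609234,  0.69583024]), 'contact_force': array([-0.06679879,  0.56963973,  0.1784907 ]), 'moment': array([ 0.04261857,  0.00920557, -0.04840604]), 'opening': 0.9931298731243519}
scene {'fx': 409.0242857364404, 'fy': 409.0242857364404, 'cx': 255.11753405081697, 'cy': 197.09969415094918, 'k1': -0.026362867899124502, 'eye': array([0.99328702, 0.48150746, 0.99568359]), 'orientation': array([ 0.30818323,  0.89052082, -0.31333145, -0.11755495])}
top {'fx': 375.2278363445011, 'fy': 375.2278363445011, 'cx': 245.54049109344012, 'cy': 190.2271979586278, 'k1': -0.078237088978676, 'eye': array([ 0.40524488, -0.04987068,  1.18581304]), 'orientation': array([ 0.71242581, -0.69889822,  0.04900693, -0.03986301])}
```

View pics/scene0.png

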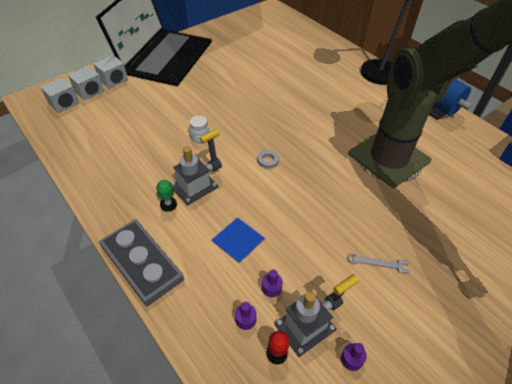

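View pics/top0.png

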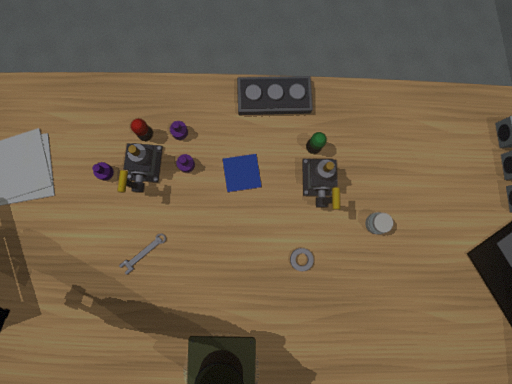

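The red lamp is at top-view pixel (142,128), behind the left station at (142,163). The pad is at (242,173). Purple look-alikes are at (103,171), (179,130) and (186,163). Next I'll measure these in world coordinates.

```bash
cat > h.py <<'E'
import numpy as np,cv2
from plant import r
from scipy.spatial.transform import Rotation as R
def cal(n):
    c=r.calibration(n); K=np.array([[c['fx'],0,c['cx']],[0,c['fy'],c['cy']],[0,0,1.]]); D=np.array([c['k1'],0,0,0,0]); return K,D,np.array(c['eye']),R.from_quat(c['orientation']).as_matrix()
def ray(n,uv):
    K,D,e,M=cal(n); s=cv2.undistortPoints(np.array(uv,float).reshape(-1,1,2),K,D)[:,0]
    return e,np.c_[s,np.ones(len(s))]@M.T
def onz(n,uv,z):
    e,d=ray(n,uv); return e+d*((z-e[2])/d[:,2])[:,None]
def cloud(n,d):
    v,u=np.nonzero(d>0); e,dd=ray(n,np.c_[u,v]); P=np.full(d.shape+(3,),np.nan); P[v,u]=e+dd*d[v,u][:,None]; return P
def proj(n,X):
    K,D,e,M=cal(n); return cv2.projectPoints((np.atleast_2d(X)-e)@M,np.zeros(3),np.zeros(3),K,D)[0][:,0]
def hsv(p): return cv2.cvtColor(p,cv2.COLOR_RGB2HSV)
E
python3 - <<'E'
from h import *
for n in("scene","top"):
    z=np.load(f"{n}0.npz");p,d=z['p'],z['d'];H=hsv(p);P=cloud(n,d)
    for nm,lo,hi in(("yellow",(20,150,90),(32,255,255)),("blue",(110,150,60),(125,255,255)),("brass",(12,120,60),(22,255,255)),("red",(0,180,60),(6,255,255)),("purple",(128,100,30),(150,255,255))):
        m=cv2.inRange(H,lo,hi);k,l,s,c=cv2.connectedComponentsWithStats(m)
        for i in range(1,k):
            if s[i,4]>12 and s[i,4]<4000:
                q=P[l==i]; q=q[~np.isnan(q[:,0])]
                if len(q)and q[:,2].mean()>-.02 and (nm!="brass" or q[:,2].mean()>.1): print(n,nm,c[i].round(1),s[i,4],np.median(q,0).round(3),q.min(0).round(3),q.max(0).round(3))
    P_=P
z=np.load("top0.npz")['p']; cv2.imwrite("pics/tc.png",cv2.resize(z[100:220,90:270,::-1],None,fx=4,fy=4,interpolation=cv2.INTER_CUBIC))
z=np.load("scene0.npz")['p']; cv2.imwrite("pics/sc.png",cv2.resize(z[210:375,200:400,::-1],None,fx=3.5,fy=3.5,interpolation=cv2.INTER_CUBIC))
E
```

```text
scene yellow [209.4 135.6] 131 [ 0.522 -0.305  0.166] [ 0.392 -0.486 -0.007] [ 0.551 -0.297  0.171]
scene yellow [187.2 153.1] 77 [ 0.615 -0.285  0.168] [ 0.603 -0.301  0.136] [ 0.622 -0.278  0.177]
scene yellow [345.7 284.4] 240 [0.559 0.284 0.168] [ 0.432  0.248 -0.   ] [0.587 0.294 0.174]
scene yellow [309.6 299.1] 104 [0.649 0.261 0.174] [0.637 0.248 0.14 ] [0.656 0.268 0.179]
scene blue [507.5 153.7] 101 [-0.299  0.257  0.035] [-0.305  0.243  0.006] [-0.293  0.282  0.079]
scene blue [237.8 239.6] 1021 [ 0.618 -0.046  0.005] [ 0.555 -0.107 -0.002] [0.674 0.013 0.014]
scene brass [486.4   1.9] 14 [-0.933 -0.274  0.175] [-0.939 -0.285  0.168] [-0.924 -0.266  0.182]
scene brass [187.3 152.7] 113 [ 0.613 -0.285  0.163] [ 0.515 -0.473 -0.003] [ 0.623 -0.278  0.177]
scene brass [346.7 282.6] 74 [0.542 0.272 0.163] [ 0.431  0.243 -0.001] [0.587 0.294 0.172]
scene brass [309.2 299. ] 153 [0.649 0.259 0.172] [ 0.556  0.195 -0.002] [0.656 0.268 0.179]
scene red [278.5 343.1] 384 [0.745 0.275 0.1  ] [0.719 0.249 0.015] [0.761 0.293 0.11 ]
scene purple [271.7 283.8] 412 [0.646 0.138 0.04 ] [
[... 714 characters left out ...]
7] 52 [0.643 0.256 0.172] [0.634 0.246 0.168] [0.654 0.266 0.176]
top brass [328.8 165.8] 62 [ 0.606 -0.291  0.173] [ 0.597 -0.303  0.142] [ 0.617 -0.282  0.181]
top brass [121.4 190. ] 20 [0.528 0.279 0.159] [ 0.524  0.272 -0.004] [0.558 0.349 0.166]
top brass [337.6 200. ] 57 [ 0.513 -0.323  0.162] [ 0.487 -0.369 -0.006] [ 0.572 -0.305  0.168]
top red [137.8 125.6] 161 [0.731 0.263 0.1  ] [0.713 0.245 0.077] [0.753 0.286 0.108]
top purple [178.1 129. ] 193 [0.737 0.15  0.039] [0.716 0.128 0.017] [0.767 0.179 0.089]
top purple [184.7 162.6] 211 [0.63  0.124 0.039] [0.609 0.102 0.017] [0.661 0.154 0.09 ]
top purple [102.4 170.8] 261 [0.6   0.38  0.039] [0.578 0.362 0.002] [0.63  0.412 0.087]
```

View pics/tc.png

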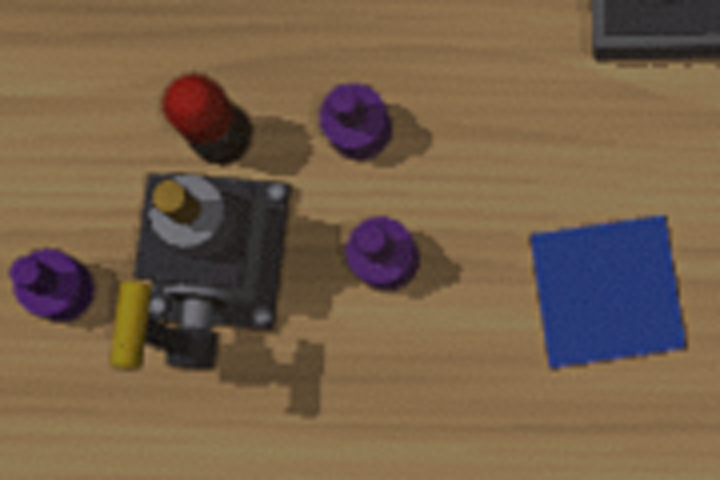

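View pics/sc.png

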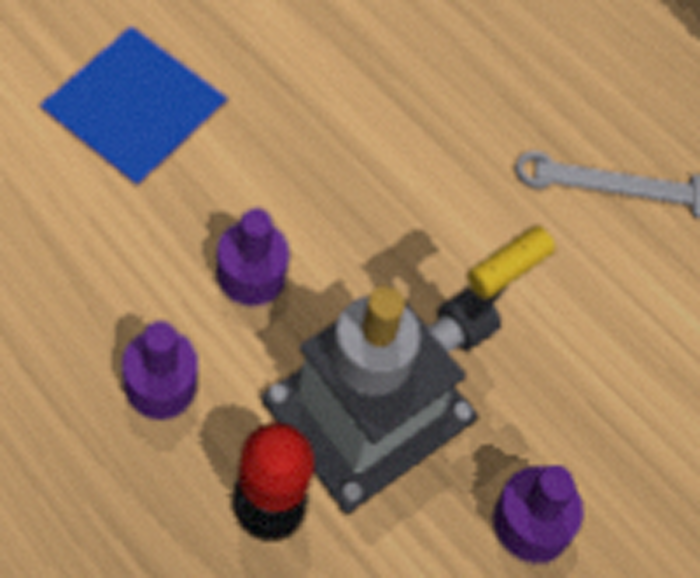

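The crops show the red station with its lever leaning left. In the top crop the post top is near (168,193), the grip bar runs (134,284)–(127,366), and the base bolts are at (277,191), (263,317) and (158,306). I'll triangulate from these.

Run:
```python
from h import *
t=lambda a:(np.array(a,float)+.5)/4-.5+[90,100]
s=lambda a:(np.array(a,float)+.5)/3.5-.5+[200,210]
print("post",onz("top",t([[168,193]]),.175),onz("scene",s([[387,296]]),.175))
print("disc",onz("top",t([[187,211]]),.13),onz("scene",s([[378,331]]),.13))
b=onz("top",t([[277,191],[263,317],[158,306]]),.014);print("bolts",b, (b[0]+b[2])/2)
b2=onz("scene",s([[463,411],[278,393],[352,492]]),.014);print("bolts scene",b2,(b2[0]+b2[1])/2)
for x in (b[0]-b[1],b2[0]-b2[2],b2[1]-b2[2]): print(np.degrees(np.arctan2(x[1],x[0])))
for n in("top","scene"):
    z=np.load(f"{n}0.npz");P=cloud(n,z['d']);H=hsv(z['p']);m=cv2.inRange(H,(18,140,70),(34,255,255))>0
    m&=(abs(P[...,0]-.556)<.05)&(abs(P[...,1]-.28)<.04)&(P[...,2]>.13)
    v,u=np.nonzero(m);(c,wh,a)=cv2.minAreaRect(np.c_[u,v].astype(np.float32));bp=cv2.boxPoints((c,wh,a))
    q=P[m];o=onz(n,bp,.16);print(n,len(u),c,wh,a,"med",np.median(q,0),"rect",o.round(3).tolist(),o.mean(0)); 
    cc=q.mean(0);w=np.linalg.svd(q[:,:2]-cc[:2])[2][0];print(np.degrees(np.arctan2(w[1],w[0])))
    # pad
    m=cv2.inRange(H,(110,150,60),(125,255,255));m[:, :150]=0;m[:,400:]=0
    v,u=np.nonzero(m);rr=cv2.minAreaRect(np.c_[u,v].astype(np.float32));print("pad",onz(n,[rr[0]],.006),onz(n,cv2.boxPoints(rr),.006).round(3).tolist())
```

```text
post [[0.64491132 0.25543564 0.175     ]] [[0.64234442 0.25446224 0.175     ]]
disc [[0.6425265  0.25437172 0.13      ]] [[0.64452201 0.25629066 0.13      ]]
bolts [[0.68619773 0.21617925 0.014     ]
 [0.58402088 0.22222213 0.014     ]
 [0.59123901 0.30656791 0.014     ]] [0.63871837 0.26137358 0.014     ]
bolts scene [[0.59174966 0.30760154 0.014     ]
 [0.68596238 0.21653131 0.014     ]
 [0.69185463 0.30091958 0.014     ]] [0.63885602 0.26206643 0.014     ]
-3.384607819278128
176.18119723035716
-93.99408622744849
top 168 (121.92683410644531, 180.65855407714844) (8.171934127807617, 21.42371940612793) 6.34019136428833 med [0.55345265 0.27971373 0.16595518] rect [[0.526, 0.295, 0.16], [0.586, 0.292, 0.16], [0.584, 0.269, 0.16], [0.524, 0.272, 0.16]] [0.55506304 0.28164994 0.16      ]
175.5612957808489
pad [[ 0.61153063 -0.04998047  0.006     ]] [[0.655, 0.012, 0.006], [0.673, -0.094, 0.006], [0.568, -0.111, 0.006], [0.551, -0.007, 0.006]]
scene 237 (345.4121398925781, 284.27703857421875) (9.299811363220215, 26.388214111328125) 54.46232223510742 med [0.56058267 0.28384375 0.16822361] rect [[0.587, 0.27, 0.16], [0.521, 0.273, 0.16], [0.525, 0.294, 0.16], [0.591, 0.29, 0.16]] [0.55605543 0.28184819 0.16      ]
-4.754696875446314
pad [[ 0.4184925  -0.48204557  0.006     ]] [[0.078, -1.479, 0.006], [-0.363, -1.191, 0.006], [0.602, 0.053, 0.006], [0.829, -0.111, 0.006]]
```

```bash
cat >> h.py <<'E'
def to(target,jaw_deg=None,z=None):
    s=r.get_state();M=R.from_quat(s['eef_rot']).as_matrix()
    print("t",round(s['clock'],2),"tcp",s['tool_pos'].round(4),"open",round(float(s['opening'])*88.1,1),"F",s['contact_force'].round(1))
    a=np.degrees(np.arctan2(M[1,1],M[0,1]));print("jaw deg",round(a,2),"x axis",M[:,0].round(3))
    if jaw_deg is not None:
        da=(jaw_deg-a+90)%180-90; roll=-np.radians(da); print("roll about tool x",round(roll,4))
        M=R.from_rotvec(M[:,0]*roll).as_matrix()@M
    print("shift in tool axes AFTER roll",(M.T@(np.array(target)-s['tool_pos'])).round(4))
E
python3 -c "
from h import *
print(R.from_quat(r.get_state()['eef_rot']).as_matrix().round(3))
to([.6437,.255,.235],86.2)"
```

```text
[[-0.     0.349  0.937]
 [-0.002  0.937 -0.349]
 [-1.    -0.002  0.   ]]
t 0.1 tcp [0.2181 0.5851 0.238 ] open 88.2 F [-0.2  0.6  0.5]
jaw deg 69.56 x axis [-0.    -0.002 -1.   ]
roll about tool x -0.2904
shift in tool axes AFTER roll [ 0.0033 -0.3012  0.4465]
```

Call:
{"name": "arm_command", "arguments": {"plan": [[0.088,0,0,0,-0.145],[0.088,0,0,0,-0.145],[0.088,0,-0.03,0.0446,0],[0.088,0,-0.03,0.0446,0],[0.088,0,-0.03,0.0446,0],[0.088,0,-0.03,0.0446,0],[0.088,0,-0.03,0.0446,0],[0.088,0,-0.03,0.0446,0],[0.088,0,-0.03,0.0446,0],[0.088,0,-0.03,0.0446,0],[0.088,0,-0.03,0.0446,0],[0.088,0,-0.03,0.0446,0]], "force": 30}}

```text
clock: 1.6
tool_pos: [0.6443, 0.2552, 0.2382]
eef_rot: [0.024, 0.707, -0.024, 0.706]
contact_force: [-0.1, 1.3, -0.7]
opening: 1.001
```

```bash
python3 -c "
from h import *
to([.6437,.255,.138],86.2)"
```

```text
t 1.6 tcp [0.6443 0.2552 0.2382] open 88.2 F [-0.1  1.3 -0.7]
jaw deg 86.18 x axis [-0.001 -0.    -1.   ]
roll about tool x -0.0004
shift in tool axes AFTER roll [ 0.1002 -0.0002 -0.0005]
```

Call:
{"name": "arm_command", "arguments": {"plan": [[0.06,0.03,0,0,0],[0.06,0.03,0,0,0],[0.05,0.025,0,0,0],[0.05,0.015,0,0,0],[0.05,0,0,0,0],[0.05,0,0,0,0]]}}

```text
clock: 2.35
tool_pos: [0.6439, 0.257, 0.1397]
eef_rot: [0.024, 0.706, -0.023, 0.707]
contact_force: [-0.3, 0.8, 0.1]
opening: 0.568
```

Run:
```python
from h import *
to([.6437,.255,.138],86.2)
for n in("scene","top"):
    p,d=r.snapshot(n); o=(230,230) if n=="scene" else (90,100)
    cv2.imwrite(f"pics/{n}1.png",cv2.resize(p[o[1]:o[1]+140,o[0]:o[0]+160,::-1],None,fx=4,fy=4,interpolation=cv2.INTER_CUBIC))
```

```text
t 2.35 tcp [0.6439 0.257  0.1397] open 50.1 F [-0.3  0.8  0.1]
jaw deg 86.17 x axis [ 0.002  0.001 -1.   ]
roll about tool x -0.0005
shift in tool axes AFTER roll [ 0.0017 -0.002  -0.0001]
```

View pics/scene1.png

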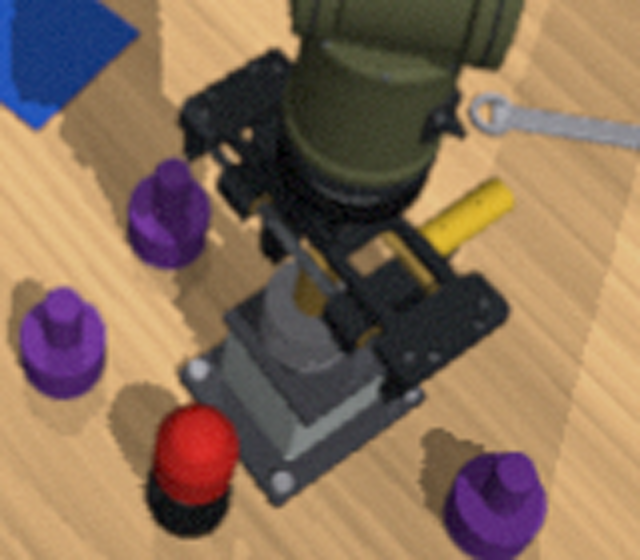

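The post at crop pixel (312,285) sits between the fingers, and the grip bar is clear of the gripper body. Next is the grip.

Call:
{"name": "arm_command", "arguments": {"plan": [[0.035,0,-0.002,0,0],[0.028,0,0,0,0],[0.025,0,0,0,0],[0.015,0,0,0,0],[0.015,0,0,0,0],[0.015,0,0,0,0]], "force": 35}}

```text
clock: 3.2
tool_pos: [0.6434, 0.2563, 0.1392]
eef_rot: [0.024, 0.706, -0.022, 0.707]
contact_force: [1.6, 5.4, 0.2]
opening: 0.264
```

Call:
{"name": "arm_command", "arguments": {"plan": [[0.015,-0.01,0,0,0],[0.015,-0.02,0,0,0],[0.015,-0.02,0,0,0],[0.015,-0.01,0,0,0],[0.015,0,0,0,0]]}}

```text
clock: 3.82
tool_pos: [0.6435, 0.2541, 0.1996]
eef_rot: [0.024, 0.706, -0.024, 0.707]
contact_force: [0.1, -0.1, -8.5]
opening: 0.263
```

Run:
```python
from h import *
to([.6115,-.05,.198],86.2)
p,d=r.snapshot("scene"); o=(230,230)
cv2.imwrite(f"pics/s2.png",cv2.resize(p[o[1]:o[1]+140,o[0]:o[0]+160,::-1],None,fx=4,fy=4,interpolation=cv2.INTER_CUBIC))
```

```text
t 3.83 tcp [0.6435 0.2541 0.1996] open 23.2 F [ 0.1 -0.1 -8.5]
jaw deg 86.15 x axis [ 0.001 -0.    -1.   ]
roll about tool x -0.001
shift in tool axes AFTER roll [ 0.0016 -0.3056 -0.0117]
```

View pics/s2.png

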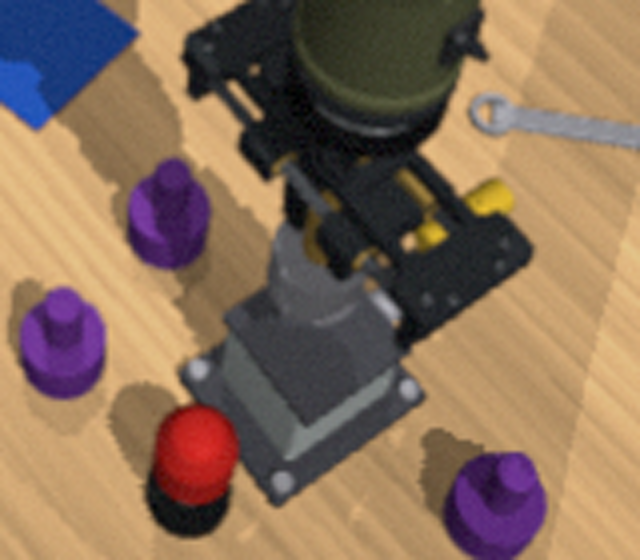

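The weight is off the platform and upright, with about 8.5 N on the wrist. I'll carry it to the pad.

Call:
{"name": "arm_command", "arguments": {"plan": [[0.015,-0.01,-0.01,0,0],[0.015,0,-0.02,-0.001,0],[0.015,0,-0.03,-0.001,0],[0.015,0,-0.035,-0.002,0],[0.015,0,-0.04,-0.002,0],[0.015,0,-0.04,-0.002,0],[0.015,0,-0.04,-0.002,0],[0.015,0,-0.035,-0.001,0],[0.015,0,-0.03,-0.001,0],[0.015,0,-0.0156,0,0],[0.015,0,-0.01,0,0],[0.015,0,0,0,0]]}}

```text
clock: 5.38
tool_pos: [0.6108, -0.0497, 0.2087]
eef_rot: [0.024, 0.707, -0.024, 0.707]
contact_force: [0.1, 1.2, -7.7]
opening: 0.266
```

Run:
```python
from h import *
to([.6115,-.05,.058],86.2)
p,d=r.snapshot("scene"); o=(170,130)
cv2.imwrite(f"pics/s3.png",cv2.resize(p[o[1]:o[1]+140,o[0]:o[0]+160,::-1],None,fx=4,fy=4,interpolation=cv2.INTER_CUBIC))
```

```text
t 5.38 tcp [ 0.6108 -0.0497  0.2087] open 23.5 F [ 0.1  1.2 -7.7]
jaw deg 86.15 x axis [ 0.  0. -1.]
roll about tool x -0.0009
shift in tool axes AFTER roll [ 0.1507 -0.0003  0.0007]
```

View pics/s3.png

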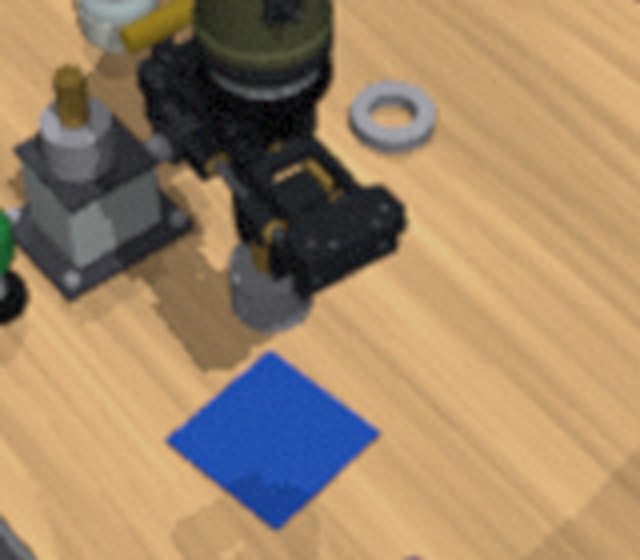

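The weight hangs upright above the pad. I'll lower it, slowing near contact.

Call:
{"name": "arm_command", "arguments": {"plan": [[0.015,0.015,0,0,0],[0.015,0.03,0,0,0],[0.015,0.035,0,0,0],[0.015,0.03,0,0,0],[0.015,0.02,0,0,0],[0.015,0.01,0,0,0],[0.015,0.007,0,0,0],[0.015,0.002,0,0,0],[0.015,0,0,0,0],[0.015,0,0,0,0]]}}

```text
clock: 6.68
tool_pos: [0.6113, -0.0496, 0.0604]
eef_rot: [0.024, 0.706, -0.024, 0.707]
contact_force: [0.9, 0.4, -8.5]
opening: 0.267
```

Call:
{"name": "arm_command", "arguments": {"plan": [[0.015,0.001,0,0,0],[0.015,0.001,0,0,0],[0.015,0.001,0,0,0],[0.015,0,0,0,0],[0.015,0,0,0,0]]}}

```text
clock: 7.3
tool_pos: [0.6108, -0.0495, 0.0567]
eef_rot: [0.024, 0.707, -0.024, 0.707]
contact_force: [-0.7, -0.9, -8.2]
opening: 0.264
```

Call:
{"name": "arm_command", "arguments": {"plan": [[0.015,0.001,0,0,0],[0.015,0,0,0,0],[0.015,0,0,0,0]]}}

```text
clock: 7.68
tool_pos: [0.6107, -0.0495, 0.0557]
eef_rot: [0.024, 0.707, -0.024, 0.707]
contact_force: [0.5, 0.6, -8.2]
opening: 0.259
```

Call:
{"name": "arm_command", "arguments": {"plan": [[0.015,0.001,0,0,0],[0.015,0,0,0,0],[0.015,0,0,0,0]]}}

```text
clock: 8.05
tool_pos: [0.6109, -0.0495, 0.0551]
eef_rot: [0.024, 0.707, -0.024, 0.707]
contact_force: [-2.1, -0.1, -3.0]
opening: 0.265
```

Contact at 55.1 mm, as expected. One more half millimetre, then a slow release.

Call:
{"name": "arm_command", "arguments": {"plan": [[0.015,0.0006,0,0,0],[0.015,0,0,0,0]]}}

```text
clock: 8.3
tool_pos: [0.6109, -0.0495, 0.055]
eef_rot: [0.024, 0.707, -0.024, 0.707]
contact_force: [-3.5, 0.3, 5.5]
opening: 0.263
```

Call:
{"name": "arm_command", "arguments": {"plan": [[0.028,0,0,0,0],[0.034,0,0,0,0],[0.05,0,0,0,0],[0.05,0,0,0,0],[0.05,-0.02,0,0,0],[0.05,-0.04,0,0,0],[0.05,-0.05,0,0,0],[0.05,-0.05,0,0,0],[0.05,0,0,0,0]]}}

```text
clock: 9.43
tool_pos: [0.6138, -0.0492, 0.2198]
eef_rot: [0.024, 0.703, -0.024, 0.71]
contact_force: [-0.4, 0.6, 1.0]
opening: 0.571
```

Run:
```python
from h import *
th=-.066; o=np.array([.6388,.2617]);ex=np.array([np.cos(th),np.sin(th)]);ey=np.array([-ex[1],ex[0]])
g=o-.085*ex;print("upright grip",g)
to([*(g+ey*.0143),.22],86.2)
p,d=r.snapshot("scene"); o=(170,170)
cv2.imwrite(f"pics/s4.png",cv2.resize(p[o[1]:o[1]+140,o[0]:o[0]+200,::-1],None,fx=4,fy=4,interpolation=cv2.INTER_CUBIC))
```

```text
upright grip [0.55398506 0.26730593]
t 9.43 tcp [ 0.6138 -0.0492  0.2198] open 50.3 F [-0.4  0.6  1. ]
jaw deg 86.15 x axis [ 0.01  0.   -1.  ]
roll about tool x -0.0008
shift in tool axes AFTER roll [-0.0007  0.3262 -0.0806]
```

View pics/s4.png

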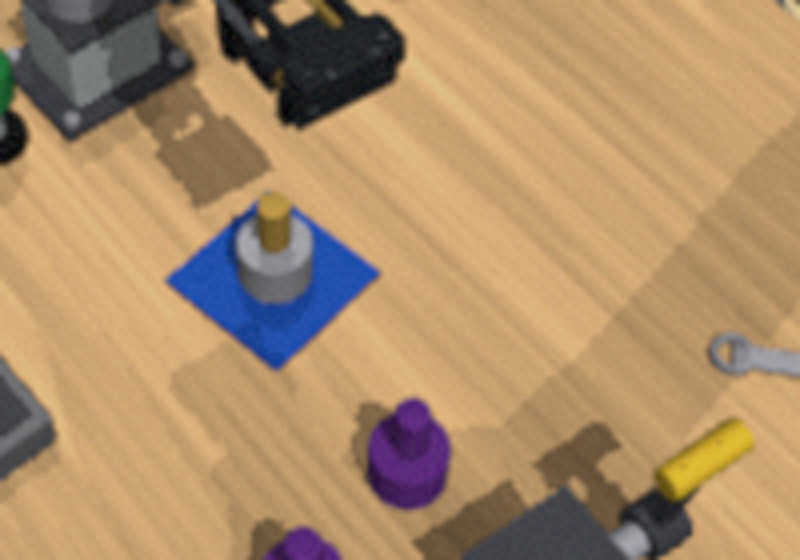

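The weight stands upright near the centre of the pad, with its base at crop (275,280). Next I'll go above the lever grip.

Call:
{"name": "arm_command", "arguments": {"plan": [[0.05,0,0.015,-0.004,0],[0.05,0,0.03,-0.008,0],[0.05,0,0.035,-0.008,0],[0.05,0,0.04,-0.01,0],[0.05,0,0.045,-0.01,0],[0.05,0,0.045,-0.01,0],[0.05,0,0.04,-0.01,0],[0.05,0,0.035,-0.008,0],[0.05,0,0.026,-0.007,0],[0.05,0,0.015,-0.004,0],[0.05,0,0,0,0],[0.05,0,0,0,0]]}}

```text
clock: 10.98
tool_pos: [0.554, 0.2793, 0.2137]
eef_rot: [0.024, 0.707, -0.025, 0.707]
contact_force: [-0.1, 0.0, -0.1]
opening: 0.567
```

Run:
```python
from h import *
to([.5549,.2816,.15],86.2)
for n in("scene","top"):
    p,d=r.snapshot(n); o=(230,220) if n=="scene" else (90,100)
    cv2.imwrite(f"pics/{n}5.png",cv2.resize(p[o[1]:o[1]+140,o[0]:o[0]+160,::-1],None,fx=4,fy=4,interpolation=cv2.INTER_CUBIC))
```

```text
t 10.97 tcp [0.554  0.2793 0.2137] open 49.9 F [-0.1  0.  -0.1]
jaw deg 86.08 x axis [-0.    -0.002 -1.   ]
roll about tool x -0.0021
shift in tool axes AFTER roll [0.0637 0.0025 0.0008]
```

View pics/scene5.png

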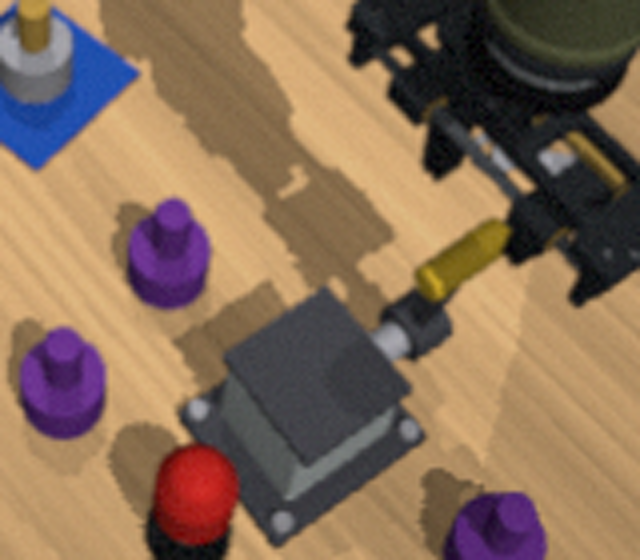

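View pics/top5.png

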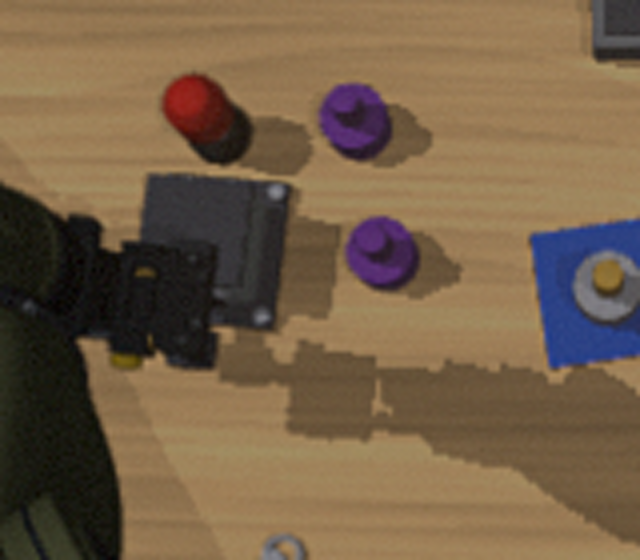

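The grip bar lies between the open fingers. With the platform now clear, I'll refine the station pose from its corners at scene crop (325,288), (410,388), (310,462) and (225,357).

Call:
{"name": "arm_command", "arguments": {"plan": [[0.05,0.015,0.0025,0.0008,0],[0.05,0.02,0,0,0],[0.05,0.018,0,0,0],[0.05,0.011,0,0,0],[0.05,0,0,0,0]]}}

```text
clock: 11.7
tool_pos: [0.5542, 0.2831, 0.149]
eef_rot: [0.023, 0.707, -0.024, 0.706]
contact_force: [0.0, 0.3, -1.0]
opening: 0.566
```

Run:
```python
from h import *
c=(np.array([[325,288],[410,388],[310,462],[225,357]])+.5)/4-.5+[230,220]
o=onz("scene",c,.09);print(o.round(4),o.mean(0).round(4))
for a,b in((0,3),(1,2)): v=o[b]-o[a];print(np.degrees(np.arctan2(v[1],v[0])),np.linalg.norm(v))
for a,b in((0,1),(3,2)): v=o[b]-o[a];print(np.degrees(np.arctan2(v[1],v[0]))-90,np.linalg.norm(v))
to([.5549,.2816,.15],86.2)
```

```text
[[0.6001 0.227  0.09  ]
 [0.6047 0.3036 0.09  ]
 [0.6801 0.2996 0.09  ]
 [0.6766 0.2228 0.09  ]] [0.6404 0.2633 0.09  ]
-3.1242884107461326 0.07660948391039944
-3.083132818669259 0.07557601076009006
-3.4337222529918847 0.07678268711925727
-2.662850784951729 0.0768383455294134
t 11.7 tcp [0.5542 0.2831 0.149 ] open 49.9 F [ 0.   0.3 -1. ]
jaw deg 86.18 x axis [-0.002 -0.001 -1.   ]
roll about tool x -0.0004
shift in tool axes AFTER roll [-0.001  -0.0014  0.0008]
```

Call:
{"name": "arm_command", "arguments": {"plan": [[0.04,0,-0.001,0,0],[0.03,0,0,0,0],[0.026,0,0,0,0],[0.023,0,0,0,0],[0.015,0,0,0,0],[0.015,0,0,0,0],[0.015,0,0,0,0]], "force": 12}}

```text
clock: 12.58
tool_pos: [0.5548, 0.2822, 0.1503]
eef_rot: [0.024, 0.707, -0.024, 0.707]
contact_force: [0.2, -1.6, 2.6]
opening: 0.244
```

Run:
```python
from h import *
g=np.array([.5545,.2677]);ey=np.array([.061,.998])
s=r.get_state();l=(s['tool_pos'][:2]-g)@ey;print("lat",l,"ang",np.degrees(np.arcsin(l/.11)))
for a in(20,-20,0):print(a,.11*np.sin(np.radians(a)),.16-.11*(1-np.cos(np.radians(a)))-.010)
to([.5549,.2816,.15],86.2)
p,d=r.snapshot("scene"); o=(230,220)
cv2.imwrite(f"pics/s6.png",cv2.resize(p[o[1]:o[1]+140,o[0]:o[0]+160,::-1],None,fx=4,fy=4,interpolation=cv2.INTER_CUBIC))
```

```text
lat 0.014457191881891417 ang 7.552177550125315
20 0.03762221576582356 0.14336618828644992
-20 -0.03762221576582356 0.14336618828644992
0 0.0 0.15
t 12.57 tcp [0.5548 0.2822 0.1503] open 21.5 F [ 0.2 -1.6  2.6]
jaw deg 86.16 x axis [ 0. -0. -1.]
roll about tool x -0.0007
shift in tool axes AFTER roll [ 0.0003 -0.0006  0.0002]
```

View pics/s6.png

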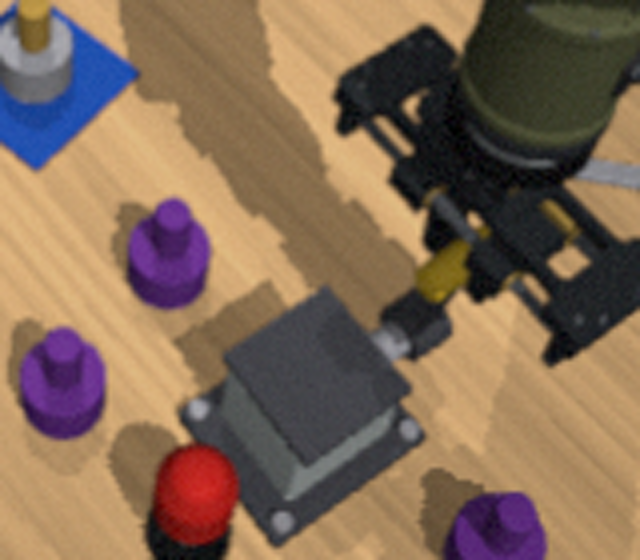

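The bar is held at 21.5 mm opening, with the lever at about +7.5°. I'll rock it left along the arc.

Call:
{"name": "arm_command", "arguments": {"plan": [[0.015,0.0007,0.004,0,0],[0.015,0.0008,0.004,0,0],[0.015,0.0009,0.004,0,0],[0.015,0.0011,0.004,0,0],[0.015,0.0012,0.004,0,0],[0.015,0.001,0.0032,0,0],[0.015,0,0,0,0],[0.015,0,0,0,0]]}}

```text
clock: 13.62
tool_pos: [0.5564, 0.3064, 0.1443]
eef_rot: [0.024, 0.706, -0.023, 0.707]
contact_force: [3.2, 0.8, -1.2]
opening: 0.251
```

```bash
cat >> h.py <<'E'
def lev():
    g=np.array([.5545,.2677]);ey=np.array([.061,.998])
    s=r.get_state();l=(s['tool_pos'][:2]-g)@ey;print("lat",l,"ang",np.degrees(np.arcsin(l/.11)),s['tool_pos'],s['contact_force'],s['opening']*88.1)
E
python3 - <<'E'
from h import *
lev()
p,d=r.snapshot("scene"); o=(230,220)
cv2.imwrite(f"pics/s7.png",cv2.resize(p[o[1]:o[1]+140,o[0]:o[0]+160,::-1],None,fx=4,fy=4,interpolation=cv2.INTER_CUBIC))
E
```

```text
lat 0.038769204259047854 ang 20.63707687174006 [0.55640049 0.30643074 0.14428471] [ 3.20187894  0.81039239 -1.18576706] 22.14877669514776
```

View pics/s7.png

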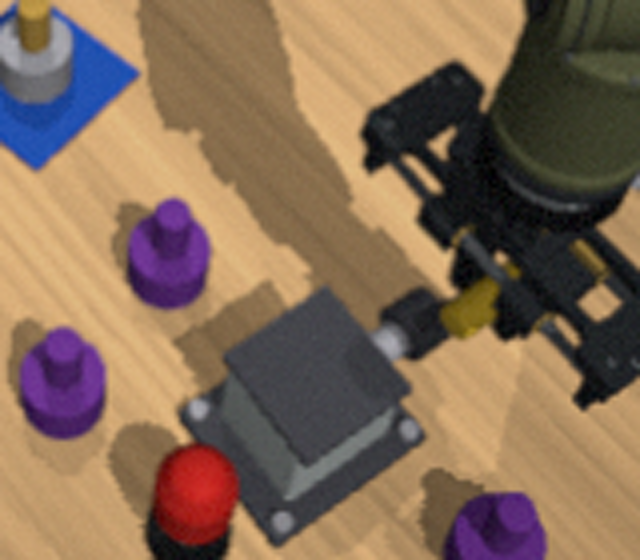

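The lever is about 20° to the left. Now over to the right along the arc.

Call:
{"name": "arm_command", "arguments": {"plan": [[0.015,-0.0021,-0.0063,0,0],[0.015,-0.0017,-0.0063,0,0],[0.015,-0.0013,-0.0063,0,0],[0.015,-0.001,-0.0063,0,0],[0.015,-0.0005,-0.0063,0,0],[0.015,-0.0002,-0.0063,0,0],[0.015,0.0002,-0.0063,0,0],[0.015,0.0005,-0.0063,0,0],[0.015,0.0009,-0.0063,0,0],[0.015,0.0013,-0.0063,0,0],[0.015,0.0016,-0.0063,0,0],[0.015,0.0021,-0.0063,0,0]]}}

```text
clock: 15.18
tool_pos: [0.5505, 0.2296, 0.1442]
eef_rot: [0.023, 0.707, -0.024, 0.706]
contact_force: [-1.4, 2.8, 2.0]
opening: 0.244
```

Call:
{"name": "arm_command", "arguments": {"plan": [[0.015,0,0,0,0],[0.015,0,0,0,0]]}}

```text
clock: 15.42
tool_pos: [0.5504, 0.2284, 0.144]
eef_rot: [0.023, 0.707, -0.025, 0.706]
contact_force: [-0.9, -0.7, 0.8]
opening: 0.244
```

Run:
```python
from h import *
lev()
p,d=r.snapshot("scene"); o=(230,220)
cv2.imwrite(f"pics/s8.png",cv2.resize(p[o[1]:o[1]+140,o[0]:o[0]+160,::-1],None,fx=4,fy=4,interpolation=cv2.INTER_CUBIC))
```

```text
lat -0.03946005321546915 ang -21.022083738364245 [0.55042494 0.22840995 0.14395748] [-0.8548907  -0.69175905  0.76225633] 21.538420121731917
```

View pics/s8.png

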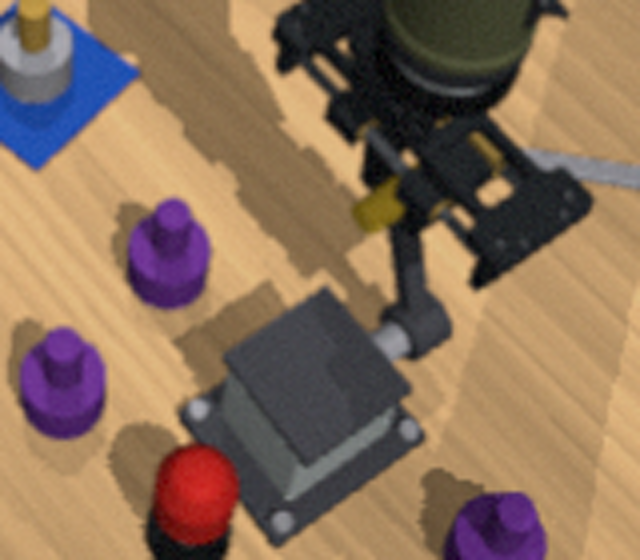

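About −20.5°. Returning to upright.

Call:
{"name": "arm_command", "arguments": {"plan": [[0.015,-0.0021,0.006,0,0],[0.015,-0.0017,0.006,0,0],[0.015,-0.0013,0.006,0,0],[0.015,-0.001,0.006,0,0],[0.015,-0.0006,0.006,0,0],[0.015,-0.0003,0.006,0,0],[0.015,0,0.003,0,0],[0.015,0,0,0,0],[0.015,0,0,0,0]]}}

```text
clock: 16.6
tool_pos: [0.5542, 0.27, 0.1518]
eef_rot: [0.024, 0.706, -0.023, 0.707]
contact_force: [0.9, -1.7, 2.2]
opening: 0.244
```

```bash
python3 -c "
from h import *
lev()"
```

```text
lat 0.0022422855876288238 ang 1.1680218146324768 [0.55419393 0.26996549 0.15180735] [ 0.88503408 -1.65029978  2.15592611] 21.500397350016097
```

Adjust −2 mm, then release, lift clear and look.

Call:
{"name": "arm_command", "arguments": {"plan": [[0.015,0,-0.002,0,0],[0.015,0,0,0,0],[0.015,0,0,0,0]]}}

```text
clock: 16.98
tool_pos: [0.5541, 0.2683, 0.1518]
eef_rot: [0.024, 0.706, -0.023, 0.707]
contact_force: [2.2, 2.0, 0.6]
opening: 0.24
```

```bash
python3 -c "
from h import *
lev()"
```

```text
lat 0.0005856267261261432 ang 0.3050372571472504 [0.55406192 0.26831358 0.15183216] [2.17230125 2.00250505 0.61566754] 21.179727785300503
```

Call:
{"name": "arm_command", "arguments": {"plan": [[0.026,0,0,0,0],[0.032,0,0,0,0],[0.045,0,0,0,0],[0.045,0,0,0,0],[0.045,-0.03,0,0,0],[0.045,-0.05,0,0,0],[0.045,-0.02,0,-0.04,0],[0.045,0,0,-0.05,0],[0.045,0,0,-0.05,0],[0.045,0,0,-0.03,0],[0.045,0,0,0,0]]}}

```text
clock: 18.35
tool_pos: [0.3819, 0.2786, 0.252]
eef_rot: [0.022, 0.707, -0.022, 0.706]
contact_force: [0.5, -0.1, -0.5]
opening: 0.512
```

Run:
```python
from h import *
for n in("scene","top"):
    p,d=r.snapshot(n); o=(230,220) if n=="scene" else (90,100)
    cv2.imwrite(f"pics/{n}9.png",cv2.resize(p[o[1]:o[1]+140,o[0]:o[0]+190,::-1],None,fx=4,fy=4,interpolation=cv2.INTER_CUBIC))
    P=cloud(n,d);H=hsv(p);m=cv2.inRange(H,(18,140,70),(34,255,255))>0
    m&=(abs(P[...,0]-.556)<.05)&(abs(P[...,1]-.27)<.06)&(P[...,2]>.13)
    v,u=np.nonzero(m);rr=cv2.minAreaRect(np.c_[u,v].astype(np.float32))
    print(n,len(u),onz(n,[rr[0]],.16),np.median(P[m],0))
    cv2.imwrite(f"pics/full{n}9.png",p[:,:,::-1])
    m=(abs(P[...,0]-.611)<.05)&(abs(P[...,1]+.05)<.05)&(P[...,2]>.06)
    print("weight top",np.median(P[m],0),P[m][:,2].max())
print(r.get_state()['clock'],r.get_state()['tool_pos'])
```

```text
scene 234 [[0.55468346 0.26896205 0.16      ]] [0.55906817 0.2709506  0.16930395]
weight top [ 0.61586153 -0.04274126  0.0863753 ] 0.09477394111171344
top 165 [[0.55326757 0.26772984 0.16      ]] [0.55123036 0.26559927 0.16713089]
weight top [ 0.60742228 -0.05090577  0.08786769] 0.09378494125548165
18.45 [0.38492249 0.27850562 0.25186714]
```

View pics/scene9.png

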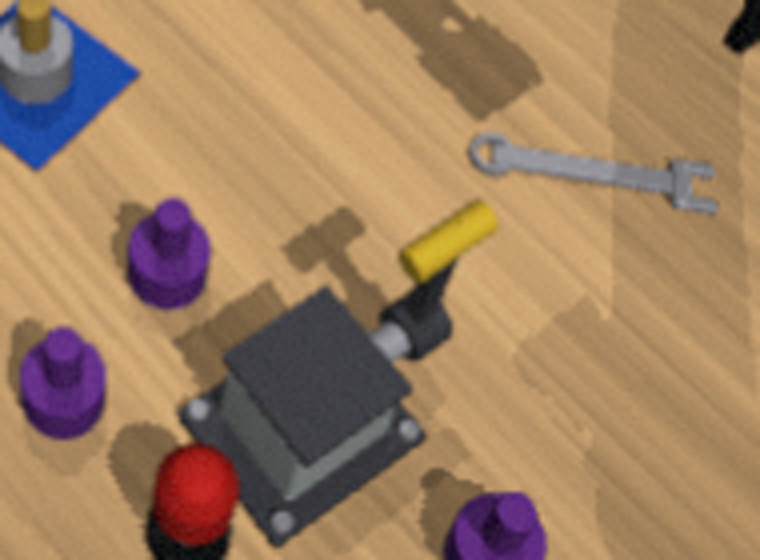

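View pics/top9.png

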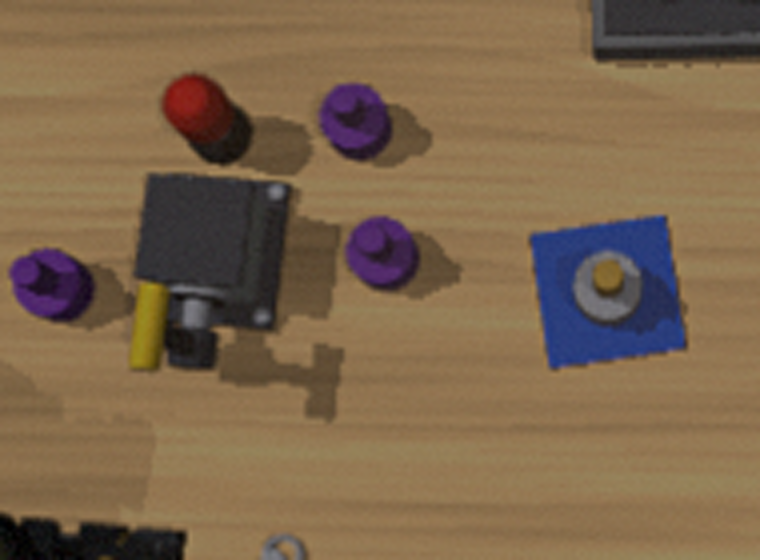

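View pics/fullscene9.png

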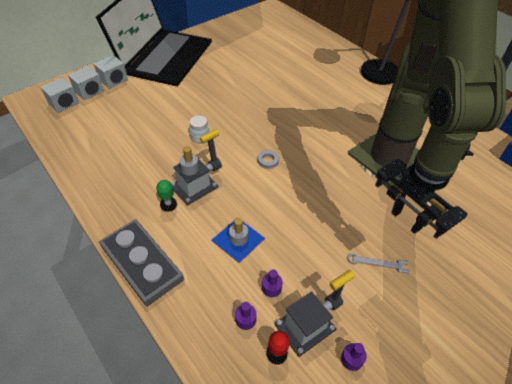

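The lever grip measures y = 0.268–0.269 against about 0.2677 for upright. The weight is centred on the pad, and nothing else has moved. Handing in.

Call:
{"name": "arm_command", "arguments": {"plan": [[0.045,0,0,0,0],[0.045,0,0,0,0]]}}

```text
clock: 18.7
tool_pos: [0.3849, 0.2782, 0.2514]
eef_rot: [0.024, 0.707, -0.024, 0.707]
contact_force: [-0.7, -0.7, -0.7]
opening: 0.51
```

```bash
python3 -c "
from plant import r
print(r.finish_job())"
```

```text
the job is handed in; nothing more can be done
None
```

The job is done and handed in at 18.7 s, with no verdict reported. I moved the red-lamp station's weight to the blue pad, then rocked that station's lever left, right and back to upright.

- **Weight:** it stands upright near the centre of the pad and was set down in small steps, with contact at the expected height.
- **Lever:** from the tool position it reached about +20.6° to the left, then about −21.0° to the right. The last pictures put the grip within about 1.5 mm of upright, under 1°; the top view shows about 0° and the scene view about +0.7°.
- **Everything else:** in the last pictures the green-lamp station, the loose items and the purple look-alikes show no sign of having moved. The gripper was clear and touching nothing.
- **Disagreement:** my estimates of the red station's position differed by about 1.5 mm between the base bolts and the platform corners. I used a value in between, so the lever angles are good to about 1°.

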